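# Check the portioning tubes on the gauge pin

### The arm

A 7-joint arm with a two-finger parallel gripper is mounted at the origin on the work surface. World frame = base frame: x ahead of the robot, y to its left, z up, the work surface at z = 0. Lengths are in mm, angles in rad, forces in N, time in s.
With the tool pointing down it reaches from about 400 to 875 mm from the base axis. Payload 19.3 kg.
Tool frame: the origin (TCP) lies on the centre line of the jaws, within the pads' length; the fingertips stand 25 mm ahead of it and the grasp point (between the pads) lies 6 mm ahead of it; z points along the fingers, x is the direction in which the jaws open and shut, and the axes are right-handed (so a half turn about z gives the same grasp; the last joint's range is limited). The gripper opens to 85 mm and grips with 20 to 120 N. Pads are 22 mm wide; open, the fingers measure 114 mm over their backs; the gripper's body (76 mm by 85 mm) begins 54 mm behind the grasp point. The pads swing forward as they close: fully open they stand 13 mm farther back than shut.
Start: joints at [-1.186, 0.521, -0.036, 1.599, 0.021, 1.021, -0.113], TCP at [274.568, 561.451, 256.291] pointing down, gripper open.
Joint ranges: [-2.91, 2.91], [-0.3, 2.13], [-1.5, 1.42], [0.17, 2.43], [-1.26, 4.41], [0.16, 1.93], [-2.52, 2.52]. Speed limits (rad/s): [1.89, 1.89, 2.39, 2.39, 3.01, 3.01, 3.01].

### API

Orientations are given as a unit quaternion [x, y, z, w].
In Python, from cell import ctrl gives the robot as it stands. The module is installed in compiled form; this text tells all that it offers. Calls block until the motion is done:
- ctrl.move_ptp(position, orientation): joint-space move of the TCP to a pose.
- ctrl.move_straight(position, ori=None, v=150): straight line of the TCP; ori=None keeps the orientation; v is the mean speed in mm/s.
- ctrl.move_j(angles): joint-space move.
- ctrl.set_gripper(opening, strength=None): finger opening in mm; strength is the grip in N (None keeps the last); returns when the fingers have stopped.
- ctrl.hold(seconds).
- ctrl.inverse_kinematics(position, orientation): joint angles nearest the present ones, or None.
- ctrl.get_image(name): name is "side" or "top" or "wrist"; returns a dict with "color" (384x512x3 uint8, red, green, blue), "z_map" (384x512 float32, mm along the optical axis (not along the pixel's ray), 0 where there is no reading), "fx", "fy", "cx", "cy" (pixels), "dist_coeffs" ([k1, k2, p1, p2, k3] as OpenCV has them; the pictures are not rectified), "R" (3x3) and "t" (3): a world point X has camera coordinates R X + t; the wrist camera has in their place "mount" (4x4, takes a point from camera to tool coordinates, whose origin is the TCP and whose axes are the tool frame's). Camera axes: x right, y down, z forward; pixel columns grow to the right and rows downward; lengths in mm; the calibration is good to about 2 mm. A picture is of the moment at which its call begins: read the wrist's pose just before it.
A pose or a line that the arm cannot do raises ctrl.PlanningError and nothing moves.
- ctrl.hand_in(): hands the job in, once; it reports no verdict.
Trained networks look in a picture, given as the dict that the camera call returned (one of the last four; its "shot" number tells which), for a name from the list of things; names that differ only in an ending like _2 or _b are one class to them, and where a whole thing is asked for, a point or a joint stands for the part that bears it (a point fixed in the world has none). Each returns a list of dicts, best first, with "conf" (0 to 1); they miss things now and then, are a little off and sometimes report something else, mostly with a low value. They report only what shows in the picture. A call takes as long as a camera call. They do not tell look-alikes from the thing itself.
- ctrl.spot_in(target, picture): "point" ([row, column] as shares, 0 to 1, of the picture: columns of its width, rows of its height, amid what is visible of it).
- ctrl.mark_of(target, picture): "point" ([row, column] as shares, 0 to 1, of the picture: columns of its width, rows of its height: a listed point, or the origin of a listed thing).
Readings, each from a call of its own:
- ctrl.read_clock(): time.
- ctrl.read_joints(): joint angles.
- ctrl.read_dq(): joint speeds.
- ctrl.read_effort(): joint torques, N m.
- ctrl.read_tool_pos(): TCP position.
- ctrl.read_eef_rot(): TCP orientation.
- ctrl.read_wrist_force(): force on the tool from outside, world axes, zero at the start.
- ctrl.read_ft_torque(): the same for the moment, N m.
- ctrl.read_opening(): finger opening in mm.
Only numpy, scipy, OpenCV 4.12 (cv2) and the standard library are available. Lean on these libraries where they do the work, as an engineer would, in place of code of your own. Each camera call takes 0.05 s, during which the arm holds its last target.

### The job

Check the two aluminium portioning tubes on the stepped gauge pin, one at a time: slide the tube down over the pin as far as it will go. If it goes fully home on the round base, stand it upright in the shallow steel tray; if it stops short on the pin's step, stand it upright in the white plastic tub; sort each tube before testing the other. Do not tip a tube over, and leave everything else on the counter where it is.

Things in the scene. Friction and masses are not known exactly. Their poses are not given: they have to be found in the camera images.
- tube_a: plain aluminium portioning tube, open at both ends, standing: outside diameter 46 mm, 80 mm tall, 130 to 250 g, either end alike. Both mouths have a 34 mm bore. In one of the two tubes that bore runs right through, in the other it narrows to 26 mm from 20 mm inside each end; outsides are alike, the gauge shows which is which. Origin: centre of its underside; z up along its axis.
- tube_b: plain aluminium portioning tube, open at both ends, standing: outside diameter 46 mm, 80 mm tall, 130 to 250 g, either end alike. Both mouths have a 34 mm bore. In one of the two tubes that bore runs right through, in the other it narrows to 26 mm from 20 mm inside each end; outsides are alike, the gauge shows which is which. Origin: centre of its underside; z up along its axis.
- gauge: stepped steel pin upright on a round white base (100 mm across, 15 mm thick), fixed. Heights from the counter: pin 30 mm thick up to 60 mm (the step), 22 mm thick up to 81, tapering to 8 mm at the tip, 95. A tube that fits stops on the base, its underside at 15; one that does not stops on the step, its underside at 40. Origin: centre of the base's underside; z up along the pin.
- tray: shallow open stainless steel tray, fixed, for the tubes that fit: 150 mm (its x) by 170 mm (its y), walls 22 mm tall and 3 mm thick, floor 3 mm thick. Origin: centre of its underside.
- tub: open square white plastic tub, fixed, for the tubes that do not fit: 140 by 140 mm, walls 45 mm tall and 4 mm thick, floor 4 mm thick. Origin: centre of its underside.
- brush: bystander: pastry brush with a wooden handle, 180 mm long, lying flat; origin under its middle
- lime: bystander: green lime, 52 mm across and 50 mm tall, standing on its end; origin at its underside
- bowl: bystander: small grey plastic bowl, 110 mm across and 45 mm tall; origin at the centre of its underside
- spatula: bystander: black-handled spatula, 240 mm long, lying flat; origin under its middle
- jar: bystander: amber glass jar with a white cap, 70 mm across and 90 mm tall; origin at the centre of its underside
- cup: bystander: white ceramic cup, 72 mm across and 75 mm tall; origin at the centre of its underside
- spoon: bystander: steel spoon with a wooden handle, 170 mm long, lying flat; origin under its middle
Things that resemble listed ones, but are neither listed nor needed, are in the scene too. What is shaped like the tube_b but black or yellow is not meant.

How it is judged:
By the outcome, as a careful person would: the job done as asked, in the order asked, and still so for the second after the job is handed in, with the robot touching nothing.
It also fails if it takes over 67 s, if anything falls off the work surface, if the arm or the gripper's body presses on something with over 40 N, if the wrist force passes 120 N, or if a joint passes its speed limit or range.

## Working session

There is one attempt and no reset: what is moved stays moved. The work goes in short steps, each a Python script; the robot and the scene stay as the last script left them, time stands still between calls to the robot, and variables do not carry over. Pictures are saved under pics/ and viewed, and the job is handed in when it is done.

```bash
ls; mkdir -p pics
cat > h.py <<'E'
from cell import ctrl
import numpy as np, cv2, pickle
def save(im,name,crop=None,scale=1):
    c=im["color"][:,:,::-1]
    if crop: r0,r1,c0,c1=crop; c=c[r0:r1,c0:c1]
    c=cv2.resize(np.ascontiguousarray(c),None,fx=scale,fy=scale,interpolation=cv2.INTER_CUBIC)
    cv2.imwrite("pics/"+name,c)
def cloud(im):
    h,w=im["z_map"].shape
    K=np.array([[im["fx"],0,im["cx"]],[0,im["fy"],im["cy"]],[0,0,1]])
    u,v=np.meshgrid(np.arange(w),np.arange(h))
    p=np.stack([u,v],-1).reshape(-1,1,2).astype(np.float64)
    n=cv2.undistortPoints(p,K,np.array(im["dist_coeffs"],float)).reshape(h,w,2)
    z=im["z_map"].astype(float)
    X=np.stack([n[...,0]*z,n[...,1]*z,z],-1)
    W=(X-np.array(im["t"]))@np.array(im["R"])
    W[z==0]=np.nan
    return W
E
python3 - <<'E'
from h import *
for n in("top","side"):
    im=ctrl.get_image(n); save(im,n+"0.png",scale=1.5); pickle.dump(im,open(n+"0.pkl","wb"))
    for t in("tube_a","gauge","tray","tub"):
        print(n,t,[(np.round(np.array(d["point"])*[384,512]).tolist(),round(d["conf"],2)) for d in ctrl.spot_in(t,im)])
print(ctrl.read_clock())
E
```

```text
pics
top tube_a [([228.0, 295.0], 0.68), ([265.0, 314.0], 0.66), ([227.0, 330.0], 0.65), ([215.0, 172.0], 0.64)]
top gauge [([183.0, 261.0], 0.88)]
top tray [([165.0, 345.0], 0.86)]
top tub [([164.0, 142.0], 0.89)]
side tube_a [([250.0, 183.0], 0.9), ([140.0, 217.0], 0.85), ([259.0, 224.0], 0.81), ([221.0, 222.0], 0.68)]
side gauge [([199.0, 265.0], 0.87), ([196.0, 199.0], 0.29)]
side tray [([276.0, 306.0], 0.7)]
side tub [([115.0, 259.0], 0.78)]
0.5
```

View pics/top0.png

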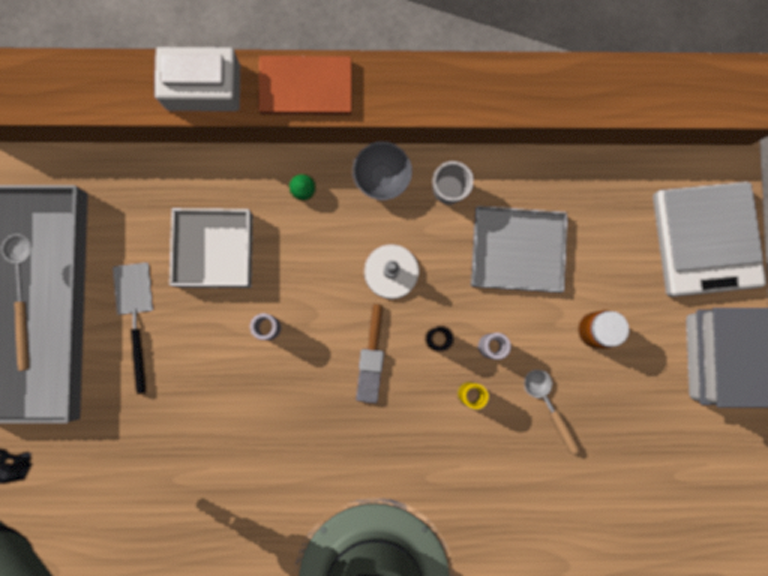

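View pics/side0.png

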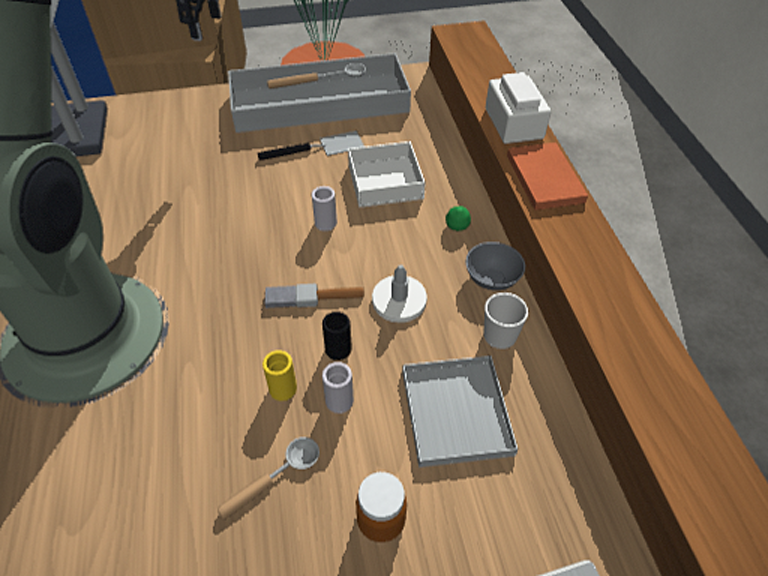

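Run:
```python
from h import *
im=pickle.load(open("top0.pkl","rb"))
save(im,"topcrop.png",(190,290,150,350),4)
W=cloud(im)
for n,r,c in(("t1",228,295),("t2",265,314),("t3",227,330),("t4",215,172),("gauge",183,261),("tray",165,345),("tub",164,142)):
    print(n,W[r,c].round())
# tube tops: points z 72..88
ims=pickle.load(open("side0.pkl","rb"));Ws=cloud(ims)
for r,c in((250,183),(140,217),(259,224),(221,222),(199,265)): print(Ws[r,c].round(), ims["color"][r,c])
```

```text
t1 [ 426. -129.   -2.]
t2 [ 323. -181.   -0.]
t3 [ 429. -227.    0.]
t4 [462. 209.  37.]
gauge [546. -32.  66.]
tray [ 603. -272.    5.]
tub [605. 298.   9.]
[ 328. -200.   80.] [140 122  35]
[457. 173.  56.] [109 107 112]
[ 417. -238.   75.] [105 104 109]
[ 427. -136.   80.] [26 26 30]
[555. -45.  23.] [92 96 96]
```

View pics/topcrop.png

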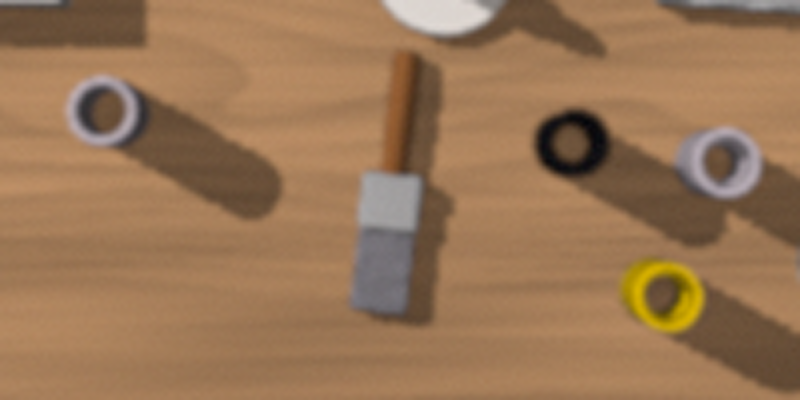

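```bash
cat >> h.py <<'E'
from scipy.optimize import least_squares
def fitc(P,R=None):
    c0=P[:,:2].mean(0)
    if R: f=lambda p:np.hypot(P[:,0]-p[0],P[:,1]-p[1])-R; x0=c0
    else: f=lambda p:np.hypot(P[:,0]-p[0],P[:,1]-p[1])-p[2]; x0=[*c0,23]
    s=least_squares(f,x0,loss="soft_l1",f_scale=1.5); return s.x.round(1),round(float(np.sqrt(np.mean(s.fun**2))),2)
def near(W,x,y,r,z0,z1):
    m=(np.hypot(W[...,0]-x,W[...,1]-y)<r)&(W[...,2]>z0)&(W[...,2]<z1); return W[m]
E
python3 - <<'E'
from h import *
for n in("top","side"):
    W=cloud(pickle.load(open(n+"0.pkl","rb")))
    print(n)
    for nm,x,y in(("far",450,195),("near",415,-228),("black",427,-136),("yel",328,-190)):
        P=near(W,x,y,50,74,90); 
        if len(P)>3: print(nm,"rim n",len(P),"z",np.median(P[:,2]).round(1),"bbox mid",((P.min(0)+P.max(0))/2).round(1),np.ptp(P,axis=0).round(1), fitc(P,20))
        P=near(W,x,y,50,15,70); 
        if len(P)>3: print("  wall",len(P),fitc(P,23),fitc(P))
    P=near(W,550,-35,70,5,25); print("base",len(P),np.median(P[:,2]),((P.min(0)+P.max(0))/2).round(1),np.ptp(P,axis=0).round(1))
    P=near(W,550,-35,35,30,58);print("pin",len(P),fitc(P,15) if len(P)>3 else "")
    P=near(W,550,-35,35,62,80);print("pin2",len(P),fitc(P,11) if len(P)>3 else "")
    P=near(W,550,-35,35,80,100);print("tip",len(P),P.mean(0))
    P=near(W,605,298,130,38,52);print("tub",len(P),((P.min(0)+P.max(0))/2).round(1),np.ptp(P,axis=0).round(1),cv2.minAreaRect(P[:,:2].astype(np.float32)))
    P=near(W,603,-272,140,16,28);print("tray",len(P),((P.min(0)+P.max(0))/2).round(1),np.ptp(P,axis=0).round(1),cv2.minAreaRect(P[:,:2].astype(np.float32)))
E
```

```text
top
far rim n 110 z 79.3 bbox mid [455.  193.2  80.1] [42.1 45.2 11.9] (array([454.6, 193.5]), 1.78)
  wall 80 (array([454. , 189.4]), 3.2) (array([453.7, 190.6,  20. ]), 0.95)
near rim n 107 z 79.2 bbox mid [ 419.7 -217.2   79.5] [42.2 45.2 10.5] (array([ 419.4, -216.7]), 1.79)
  wall 126 (array([ 421.9, -210.6]), 5.57) (array([ 419.4, -212.3,   18.2]), 2.35)
black rim n 104 z 79.7 bbox mid [ 433.2 -118.2   79.8] [42.3 42.9 11.5] (array([ 432.7, -117.8]), 1.67)
  wall 95 (array([ 436.8, -110.5]), 7.03) (array([ 432.5, -113.7,   17.6]), 2.96)
yel rim n 114 z 79.6 bbox mid [ 332.2 -177.2   80. ] [44.3 42.8 11.8] (array([ 332.2, -176.8]), 1.81)
  wall 117 (array([ 338.4, -173.4]), 6.29) (array([ 333.3, -172.9,   18. ]), 2.87)
base 956 14.634343918506374 [546.7 -34.2  14.2] [129.5 128.9  18.4]
pin 18 (array([559.2, -34.6]), 1.35)
pin2 21 (array([558.9, -33.1]), 1.8)
tip 46 [558.09055193 -33.02842715  88.2338462 ]
tub 371 [599.4 296.8  44.8] [141.5 141.5  13.5] ((599.4103393554688, 296.7900085449219), (141.43116760253906, 141.50782775878906), 0.0745052844285965)
tray 297 [ 600.  -271.9  
[... 654 characters left out ...]
-120.5,   19.2]), 1.67)
yel rim n 166 z 80.7 bbox mid [ 333.3 -176.4   79. ] [44.6 46.4 10. ] (array([ 333.5, -177.4]), 1.87)
  wall 345 (array([ 333.5, -176.2]), 4.57) (array([ 333.8, -180. ,   19. ]), 1.68)
base 790 16.59473537528839 [550.1 -30.1  14.9] [134.1 123.3  19.9]
pin 77 (array([560.5, -30.7]), 1.21)
pin2 47 (array([560. , -31.2]), 1.49)
tip 50 [558.67231967 -35.98722008  89.20335861]
tub 341 [601.3 298.4  44.5] [141.3 147.   12.9] ((601.3502807617188, 298.3587646484375), (147.12185668945312, 140.91273498535156), 89.75191497802734)
tray 517 [ 601.  -272.7   21.7] [161.1 181.   11.4] ((601.2510986328125, -271.9404296875), (173.87322998046875, 150.46170043945312), 86.08210754394531)
```

```bash
cat >> h.py <<'E'
def q(a): return [float(np.cos(a/2)),float(np.sin(a/2)),0.,0.]
E
python3 - <<'E'
from h import *
from scipy.spatial.transform import Rotation as Ro
print(Ro.from_quat(ctrl.read_eef_rot()).as_matrix().round(2),ctrl.read_opening())
pts=[(559,-33,280),(455,193,200),(455,193,54),(559,-33,200),(600,297,200),(600,297,60),(420,-217,54),(600,-272,60),(559,-33,69)]
for d in range(-180,180,30):
    r=[ctrl.inverse_kinematics(list(p),q(np.radians(d))) for p in pts]
    print(d,[None if x is None else (round(x[0],1),round(x[6],1)) for x in r])
E
```

```text
[[ 0.44  0.9   0.  ]
 [ 0.9  -0.44 -0.  ]
 [-0.    0.   -1.  ]] 85.49359744136873
-180 [(np.float64(-0.8), np.float64(-2.5)), (np.float64(-0.2), np.float64(2.4)), (np.float64(-0.2), np.float64(2.1)), (np.float64(-0.8), np.float64(-2.3)), (np.float64(-0.3), np.float64(2.3)), (np.float64(-0.3), np.float64(2.2)), (np.float64(-0.2), np.float64(-1.7)), (np.float64(-0.2), np.float64(-2.0)), (np.float64(-0.7), np.float64(-2.2))]
-150 [(np.float64(-0.8), np.float64(-2.0)), (np.float64(-1.3), np.float64(-2.2)), (np.float64(-1.2), np.float64(-2.0)), (np.float64(-0.8), np.float64(-1.8)), (np.float64(-1.2), np.float64(-2.4)), (np.float64(-1.1), np.float64(-2.3)), (np.float64(-0.2), np.float64(-1.2)), (np.float64(-0.2), np.float64(-1.4)), (np.float64(-0.7), np.float64(-1.7))]
-120 [(np.float64(-0.8), np.float64(-1.4)), (np.float64(-1.3), np.float64(-1.7)), (np.float64(-1.2), np.float64(-1.5)), (np.float64(-0.8), np.float64(-1.3)), (np.float64(-1.2), np.float64(-1.9)), (np.float64(-1.1), np.float64(-1.8)), (np.float64(-0.2), np.float64(-0.7)), (np.float64(-0.1), np.float64(-1.1)), (np.float64(-0.7
[... 2368 characters left out ...]
oat64(-0.0), np.float64(1.5))]
120 [(np.float64(-0.1), np.float64(2.1)), (np.float64(-0.4), np.float64(1.5)), (np.float64(-0.4), np.float64(1.4)), (np.float64(-0.0), np.float64(2.0)), (np.float64(-0.4), np.float64(1.4)), (np.float64(-0.4), np.float64(1.4)), (np.float64(0.5), np.float64(2.2)), (np.float64(0.4), np.float64(2.3)), (np.float64(0.1), np.float64(1.9))]
150 [(np.float64(0.8), np.float64(2.0)), (np.float64(-0.3), np.float64(1.9)), (np.float64(-0.3), np.float64(1.7)), (np.float64(0.1), np.float64(2.5)), (np.float64(-0.3), np.float64(1.9)), (np.float64(-0.3), np.float64(1.8)), (np.float64(-0.2), np.float64(-2.3)), (np.float64(1.0), np.float64(2.2)), (np.float64(0.1), np.float64(2.3))]
```

```bash
cat >> h.py <<'E'
from scipy.spatial.transform import Rotation as Ro
def wrist():
    p=np.array(ctrl.read_tool_pos()); Rt=Ro.from_quat(ctrl.read_eef_rot()).as_matrix()
    im=ctrl.get_image("wrist"); M=np.array(im["mount"])
    Rwc=Rt@M[:3,:3]; o=p+Rt@M[:3,3]
    im["R"]=Rwc.T; im["t"]=-Rwc.T@o
    return im
def proj(im,P):
    K=np.array([[im["fx"],0,im["cx"]],[0,im["fy"],im["cy"]],[0,0,1]])
    return cv2.projectPoints(np.atleast_2d(np.array(P,float)),cv2.Rodrigues(im["R"])[0],np.array(im["t"],float),K,np.array(im["dist_coeffs"],float))[0].reshape(-1,2)
E
python3 - <<'E'
from h import *
ctrl.move_ptp([535,-33,270],q(0))
im=wrist(); save(im,"w1.png",scale=1.5); pickle.dump(im,open("w1.pkl","wb"))
print(ctrl.read_clock(),ctrl.read_tool_pos(),np.array(im["mount"]).round(2).tolist())
W=cloud(im)
P=near(W,559,-33,90,9,22);print("base",len(P),np.median(P[:,2]),((P.min(0)+P.max(0))/2).round(1),np.ptp(P,axis=0).round(1),cv2.minEnclosingCircle(P[:,:2].astype(np.float32)))
P=near(W,559,-33,35,30,58);print("pin",len(P),fitc(P,15) if len(P)>3 else "")
P=near(W,559,-33,35,82,100);print("tip",len(P),P.mean(0))
P=near(W,559,-33,35,56,64);print("step",len(P),P.mean(0),fitc(P))
print(proj(im,[[559,-33,95],[559,-33,15]]))
E
```

```text
2.8667 [535.14142907 -32.08342583 269.88226949] [[1.0, 0.0, -0.0, -0.42], [-0.0, 0.96, 0.27, -70.35], [0.0, -0.27, 0.96, -116.58], [0.0, 0.0, 0.0, 1.0]]
base 3873 13.884066357863842 [540.9 -31.5  15.6] [137.1  97.9  12.7] ((540.7025146484375, -23.605363845825195), 69.75169372558594)
pin 109 (array([560. , -31.5]), 1.01)
tip 234 [559.07971036 -29.64360031  88.43026918]
step 166 [557.76723254 -25.11201838  58.88874286] (array([560. , -31.8,  13.3]), 1.29)
[[275.23408183 185.89076178]
 [270.56305823 171.59727609]]
```

View pics/w1.png

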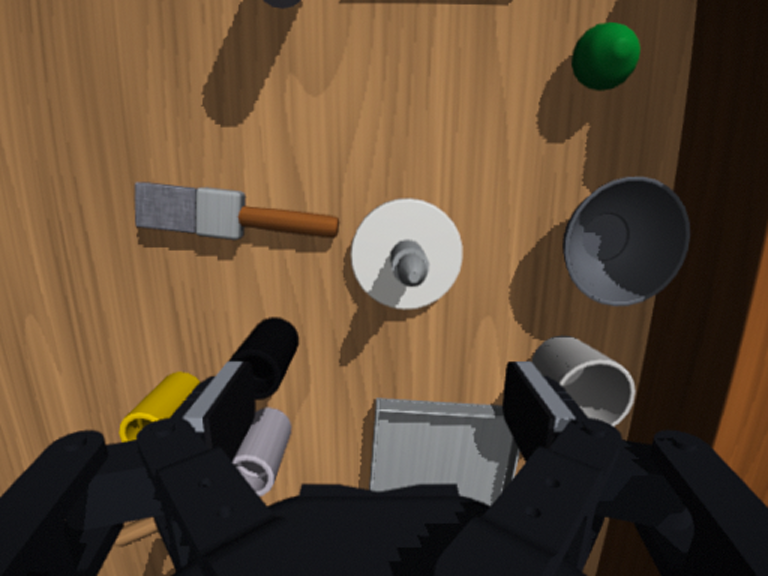

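```bash
cat >> h.py <<'E'
def ray(im,uv,z):
    K=np.array([[im["fx"],0,im["cx"]],[0,im["fy"],im["cy"]],[0,0,1]])
    n=cv2.undistortPoints(np.array(uv,float).reshape(-1,1,2),K,np.array(im["dist_coeffs"],float)).reshape(-1,2)
    R=np.array(im["R"]);o=-R.T@np.array(im["t"]); d=np.c_[n,np.ones(len(n))]@R
    return o+d*((z-o[2])/d[:,2])[:,None]
E
python3 - <<'E'
from h import *
print(ctrl.read_tool_pos(),ctrl.read_clock())
for n in("w1","top0","side0"):
    im=pickle.load(open(n+".pkl","rb")); c=im["color"].astype(int)
    m=((c.min(-1)>110)&(np.ptp(c,axis=-1)<40)).astype(np.uint8)
    p=proj(im,[[559,-33,15]])[0]
    N,lab,st,_=cv2.connectedComponentsWithStats(m)
    W=cloud(im); mm=np.hypot(W[...,0]-559,W[...,1]-33*-1)<60
    L=np.bincount((lab*mm)[(lab*mm)>0]).argmax()
    ct=max(cv2.findContours((lab==L).astype(np.uint8),cv2.RETR_EXTERNAL,cv2.CHAIN_APPROX_NONE)[0],key=len).reshape(-1,2)
    G=ray(im,ct,15)
    hull=cv2.convexHull(G[:,:2].astype(np.float32)).reshape(-1,2)
    print(n,len(ct),fitc(G,50),fitc(hull,50),fitc(hull))
    # tip: pin silhouette axis check
    print(proj(im,[[559,-33,95],[559,-33,15]]).round(1).tolist())
E
```

```text
[535.14142907 -32.08342583 269.88226949] 2.8667
w1 207 (array([559.4, -30.6]), 1.22) (array([559.5, -30.6]), 0.73) (array([559.4, -30.6,  49.4]), 0.4)
[[275.2, 185.9], [270.6, 171.6]]
top0 100 (array([558. , -32.4]), 1.32) (array([558. , -32.7]), 0.72) (array([558.1, -32.6,  49.7]), 0.66)
[[261.8, 176.9], [260.7, 180.2]]
side0 129 (array([558.7, -36.8]), 15.61) (array([559.3, -34.5]), 2.45) (array([558.9, -35.4,  51.4]), 1.93)
[[266.3, 177.8], [265.6, 197.3]]
```

```bash
cat >> h.py <<'E'
def rimfit(im,x,y):
    W=cloud(im)
    P=near(W,x,y,32,76,84)
    Q=near(W,x,y,32,15,72)
    r=np.median(P[:,2]).round(1) if len(P) else None
    return len(P),r,((P.min(0)+P.max(0))/2).round(1),np.ptp(P,axis=0).round(1),fitc(P,20),fitc(P),len(Q),fitc(Q,23)
E
python3 - <<'E'
from h import *
ctrl.move_ptp([455,190,200],q(0)); print(ctrl.read_clock(),ctrl.read_tool_pos())
ctrl.hold(0.1)
im=wrist(); print(ctrl.read_tool_pos()); save(im,"w2.png",scale=1.5); pickle.dump(im,open("w2.pkl","wb"))
print(rimfit(im,455,193)); print(proj(im,[[455,193,80]]))
E
```

```text
3.8417 [455.81836216 189.02138977 200.4359107 ]
[455.83810606 188.84448492 200.38521942]
(943, np.float64(78.6), array([455.8, 196.2,  78.2]), array([45. , 45.1,  4.5]), (array([455.5, 196.4]), 1.72), (array([455.5, 196.4,  19.8]), 1.71), 947, (array([455.4, 201.8]), 3.48))
[[251.56287444 194.78880742]]
```

View pics/w2.png

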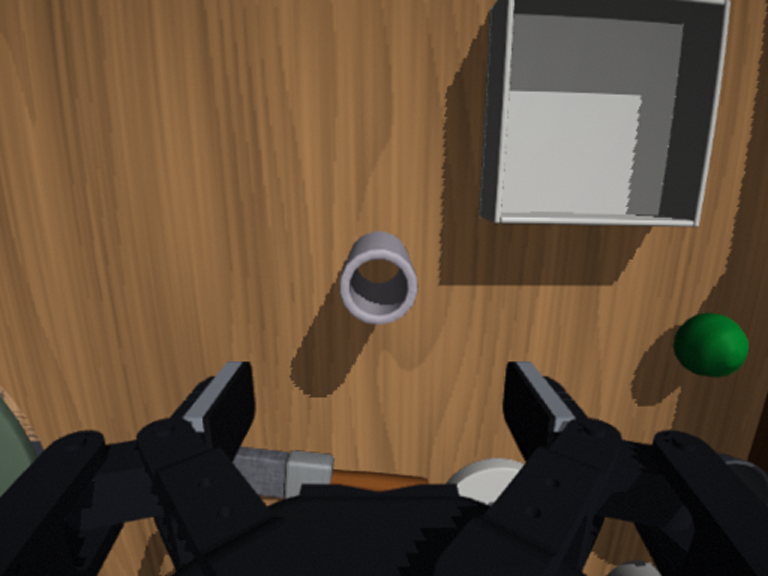

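```bash
cat >> h.py <<'E'
def go(p,v=150,tol=0.4,n=3,pre=True):
    """straight move, then correct the steady-state offset"""
    p=np.array(p,float); c=p.copy()
    ctrl.move_straight(c.tolist(),q(0),v)
    for _ in range(n):
        e=p-np.array(ctrl.read_tool_pos())
        if np.abs(e).max()<tol: break
        c=c+e; ctrl.move_straight(c.tolist(),q(0),50); 
    return np.array(ctrl.read_tool_pos()).round(2)
E
python3 - <<'E'
from h import *
print(go([455.4,195,150],200),ctrl.read_clock())
print(go([455.4,195,64],100),ctrl.read_clock())
f0=ctrl.read_wrist_force()
print(ctrl.set_gripper(30,40),ctrl.read_opening(),ctrl.read_tool_pos(),f0,ctrl.read_wrist_force(),ctrl.read_clock())
print(go([455.4,195,110],80,n=1),ctrl.read_wrist_force(),ctrl.read_opening())
im=wrist(); save(im,"w3.png",scale=1.5); pickle.dump(im,open("w3.pkl","wb"));print(ctrl.read_clock())
E
```

```text
[455.42 195.07 149.84] 5.1417
[455.28 195.08  63.9 ] 6.4
False 45.93456551744782 [455.18795325 194.97440588  63.78472787] [-0.31776313 -0.45114715 -0.29224721] [-1.52751114 -0.67133343  6.79079956] 6.85
[455.26 195.05 109.84] [-0.39108198  0.87056598 -1.67358096] 45.48182819189331
7.6333
```

View pics/w3.png

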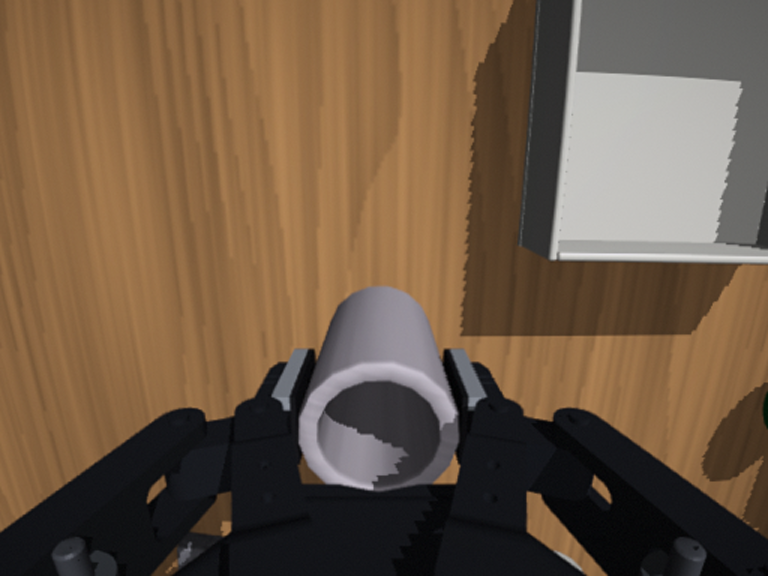

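Run:
```python
from h import *
im=pickle.load(open("w3.pkl","rb")); W=cloud(im)
m=near(W,455,195,35,40,140)
for a in range(46,135,8):
    P=near(W,455,195,35,a,a+8); P=P[np.abs(P[:,0]-455)<22.5]
    if len(P)>20: print(a,len(P),fitc(P,23),P[:,1].max().round(1))
P=near(W,455,195,32,120,130);print(len(P),np.median(P[:,2]),P.min(0),P.max(0),fitc(P,20))
```

```text
46 173 (array([455.1, 195.4]), 0.17) 218.7
54 235 (array([455.1, 195.7]), 2.27) 218.8
62 417 (array([457.6, 198.4]), 3.02) 218.8
70 536 (array([452. , 199.8]), 3.24) 218.7
78 706 (array([457.9, 200.2]), 3.31) 218.8
86 867 (array([456.4, 200.7]), 3.31) 218.9
94 1044 (array([455. , 200.8]), 3.29) 218.9
102 1243 (array([454.9, 200.9]), 3.42) 219.0
110 1534 (array([455.8, 201. ]), 3.49) 218.9
118 4380 (array([454.9, 195.6]), 3.99) 219.5
126 52 (array([451.4, 194.2]), 3.02) 217.4
134 31 (array([454.9, 201.4]), 0.33) 209.5
4825 124.3358352634209 [425.30325057 176.8594661  120.0069669 ] [484.4387817  219.49395641 129.91910535] (array([454.7, 197.6]), 3.03)
```

Run:
```python
from h import *
go([455.3,195,180],200,n=0)
print(go([559.5,-31.4,175],220),ctrl.read_clock(),ctrl.read_wrist_force())
im=wrist(); save(im,"w4.png",scale=1.5); pickle.dump(im,open("w4.pkl","wb"))
im=ctrl.get_image("side"); save(im,"s4.png",(100,240,190,330),5); pickle.dump(im,open("s4.pkl","wb"))
```

```text
[559.53 -31.8  174.92] 9.9167 [-0.11962539 -0.25496008 -2.77908507]
```

View pics/w4.png

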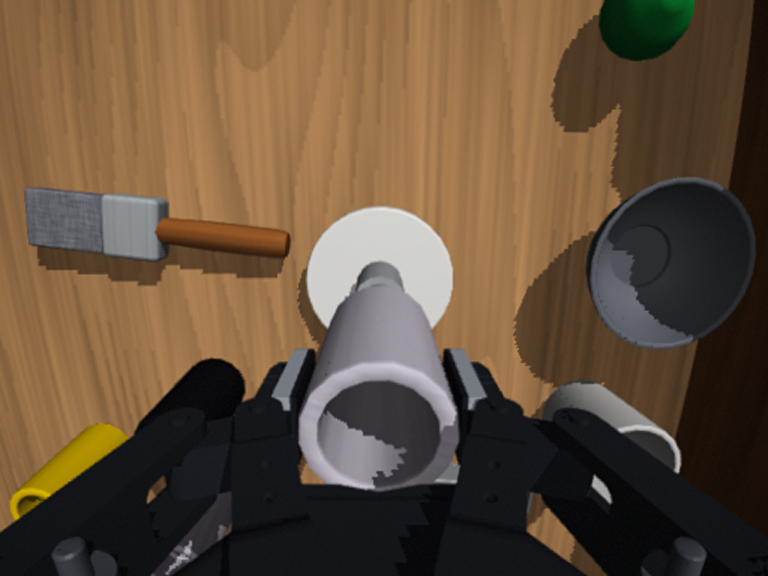

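View pics/s4.png

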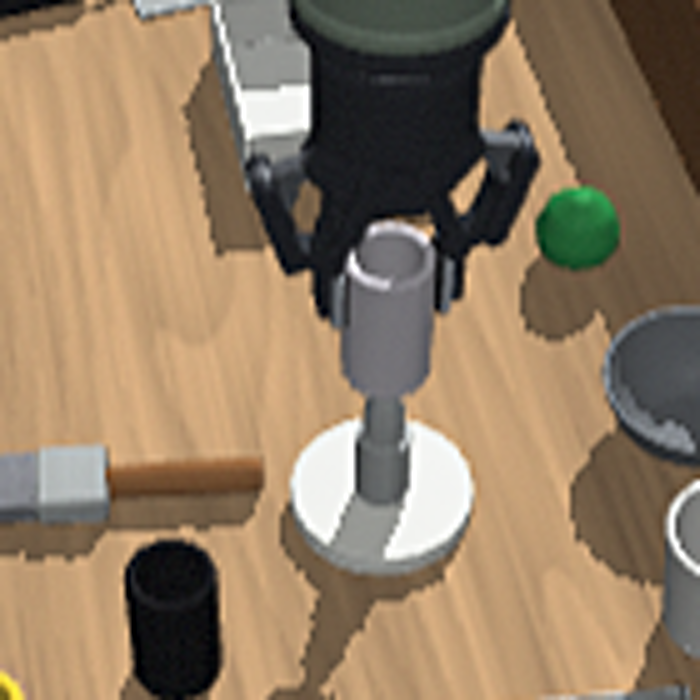

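```bash
cat > meas.py <<'E'
from h import *
def meas(im,tz):
    W=cloud(im)
    tool=None
    T=[]
    for a in range(int(tz)-62,int(tz)-40,6):
        P=near(W,559.5,-31.5,27,a,a+6)
        if len(P)>20: T.append((a,len(P),P[:,1].max().round(1),fitc(P,23)))
    print("tube",T)
    for a,b in((18,38),(38,58)):
        P=near(W,559.5,-31.5,25,a,b)
        if len(P)>8: print("pin30",len(P),fitc(P,15),np.sort(P[:,1])[-5].round(1))
    c=im["color"].astype(int)
    m=((c.min(-1)>140)&(np.ptp(c,axis=-1)<30)).astype(np.uint8)
    N,lab,st,ce=cv2.connectedComponentsWithStats(m)
    mm=(np.hypot(W[...,0]-559,W[...,1]+33)<60)&(W[...,2]<25)
    L=np.bincount((lab*mm)[(lab*mm)>0]).argmax()
    ct=max(cv2.findContours((lab==L).astype(np.uint8),cv2.RETR_EXTERNAL,cv2.CHAIN_APPROX_NONE)[0],key=len).reshape(-1,2)
    G=ray(im,ct,15); G=G[np.abs(np.hypot(G[:,0]-559.5,G[:,1]+31.5)-50)<6]
    print("base",len(G),fitc(G,50),fitc(G,49.5))
E
python3 - <<'E'
from meas import *
meas(pickle.load(open("w4.pkl","rb")),175)
E
```

```text
tube [(113, 137, np.float64(-7.9), (array([559.4, -31.3]), 0.18)), (119, 157, np.float64(-8.1), (array([559.4, -31.3]), 1.29)), (125, 264, np.float64(-8.0), (array([559.4, -29.9]), 3.15)), (131, 346, np.float64(-8.1), (array([555.8, -27.5]), 3.2))]
pin30 119 (array([559.7, -31.6]), 0.17) -16.3
pin30 170 (array([559.6, -31.7]), 0.68) -16.4
base 234 (array([559.6, -31.7]), 1.79) (array([559.6, -31.3]), 1.58)
```

```bash
cat >> h.py <<'E'
def down(x,y,z_from,z_to,step=4,fmax=9,v=60):
    f0=np.array(ctrl.read_wrist_force()); cx,cy=x,y; dz=0; log=[]
    z=z_from
    while z>z_to:
        z=max(z-step,z_to)
        ctrl.move_straight([cx,cy,z],q(0),v)
        p=np.array(ctrl.read_tool_pos()); f=np.array(ctrl.read_wrist_force())-f0
        cx+=0.5*(x-p[0]); cy+=0.5*(y-p[1])
        log.append((round(z,1),p.round(1).tolist(),f.round(1).tolist()))
        if f[2]>fmax or np.hypot(f[0],f[1])>15: break
    return log
E
python3 - <<'E'
from h import *
print(go([559.7,-32.2,140],100,tol=0.25))
for l in down(559.7,-32.2,140,72,step=6): print(l)
print(ctrl.read_clock())
E
```

```text
[559.68 -32.39 140.  ]
(134, [559.7, -32.2, 134.0], [1.0, 0.1, -0.8])
(128, [559.5, -32.2, 127.7], [1.3, 0.6, -1.0])
(122, [559.6, -32.2, 121.6], [1.1, 0.3, 0.7])
(116, [559.7, -32.2, 115.6], [1.6, 0.8, 0.5])
(110, [559.6, -32.2, 109.6], [0.5, 0.2, -1.1])
(104, [559.7, -32.2, 103.6], [1.4, -0.6, 1.1])
(98, [559.7, -32.2, 97.6], [0.9, -0.2, -0.2])
(92, [559.7, -32.2, 91.6], [1.0, -0.0, 0.2])
(86, [559.7, -32.2, 85.6], [-0.4, 0.5, -0.2])
(80, [559.7, -32.2, 79.6], [1.1, 0.5, -0.2])
(74, [560.6, -32.4, 74.8], [-1.2, 0.5, 15.3])
13.2667
```

Run:
```python
from h import *
ctrl.set_gripper(58,40); print(ctrl.read_tool_pos(),ctrl.read_wrist_force(),ctrl.read_clock())
im=ctrl.get_image("side"); save(im,"s5.png",(100,240,190,330),5); pickle.dump(im,open("s5.pkl","wb"))
im=wrist(); save(im,"w5.png",scale=1.5); pickle.dump(im,open("w5.pkl","wb"))
W=cloud(im); P=near(W,559.5,-32,26,80,110); print(np.percentile(P[:,2],[5,50,80,90,95]))
```

```text
[559.92768272 -32.18113721  73.94535412] [-0.58222415  0.01944876 -0.35119741] 13.5417
[81.24047732 90.95668787 93.77909406 94.15347297 94.43368241]
```

View pics/s5.png

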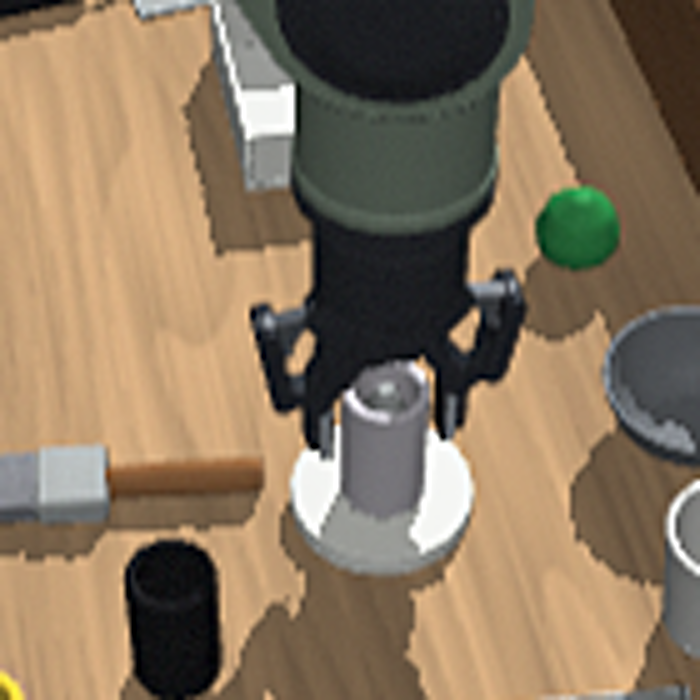

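View pics/w5.png

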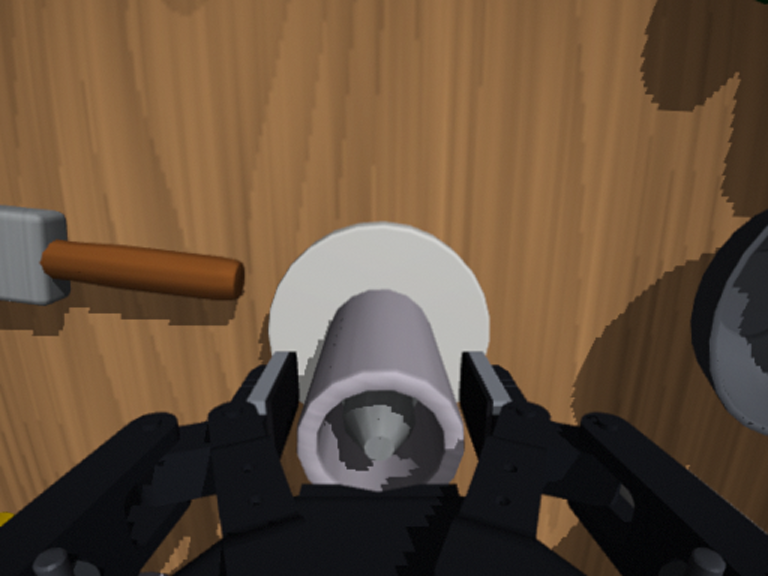

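Run:
```python
from h import *
ctrl.set_gripper(30,40); print(ctrl.read_opening())
z0=ctrl.read_tool_pos()[2]-15; print("grasp h",z0)
print(go([559.8,-32.2,172],150,n=0))
print(go([600,-272,150],220,n=1),ctrl.read_wrist_force(),ctrl.read_opening())
print(go([600,-272,z0+3+6],120,n=1))
for l in down(600,-272,z0+9,z0+1,step=2,fmax=5,v=40): print(l)
ctrl.set_gripper(70); print(ctrl.read_opening(),ctrl.read_clock())
print(go([600,-272,150],150,n=0))
im=ctrl.get_image("side"); save(im,"s6.png",scale=1.5); pickle.dump(im,open("s6.pkl","wb"))
W=cloud(im); P=near(W,600,-272,45,77,90); print(len(P),np.median(P[:,2]),fitc(P,20)); print(ctrl.read_clock())
```

```text
45.780200871356435
grasp h 59.13757747284865
[559.39 -32.06 171.25]
[ 599.97 -272.81  150.24] [-0.10361964 -0.21754854 -1.16528651] 45.572428139299376
[ 599.94 -271.73   68.06]
(np.float64(66.1), [600.0, -272.0, 66.1], [0.1, 0.7, 0.5])
(np.float64(64.1), [599.9, -272.0, 63.9], [1.0, -1.6, -0.0])
(np.float64(62.1), [600.2, -272.1, 62.2], [1.1, -1.2, 3.5])
(np.float64(60.1), [600.5, -272.3, 61.7], [-5.5, 4.2, 25.2])
70.20997034542948 18.65
[ 599.65 -271.7   149.18]
174 83.81915230699971 (array([ 599.6, -273.1]), 1.86)
19.45
```

View pics/s6.png

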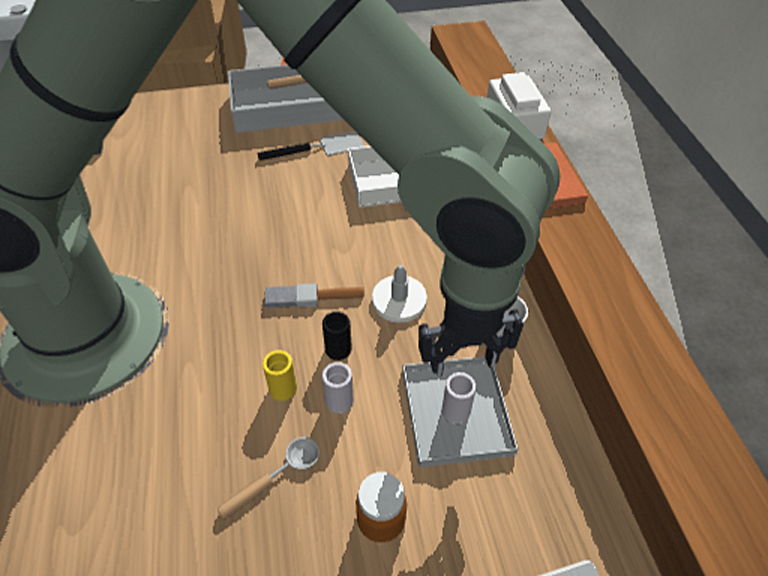

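Run:
```python
from h import *
print(go([420.5,-217,165],220,n=1),ctrl.read_clock())
im=wrist(); save(im,"w6.png",scale=1.5); pickle.dump(im,open("w6.pkl","wb"))
print(rimfit(im,420,-216))
W=cloud(im)
for a in (5,15,25,35): 
    P=near(W,420,-216,28,a,a+10)
    if len(P)>20: print(a,len(P),fitc(P,23),P[:,1].max())
```

```text
[ 419.83 -216.9   164.89] 20.7083
(1245, np.float64(78.6), array([ 420.3, -215.3,   78.3]), array([45.1, 45.2,  4.6]), (array([ 420.5, -214.8]), 1.7), (array([ 420.5, -214.8,   19.8]), 1.69), 1605, (array([ 423. , -207.8]), 5.15))
5 74 (array([ 420.5, -215.4]), 2.36) -192.5058673806391
15 122 (array([ 420.7, -214.7]), 5.81) -192.17664379575857
25 178 (array([ 413.2, -207.8]), 5.51) -192.59243446481508
35 205 (array([ 413.1, -208.1]), 5.71) -192.4892022344528
```

View pics/w6.png

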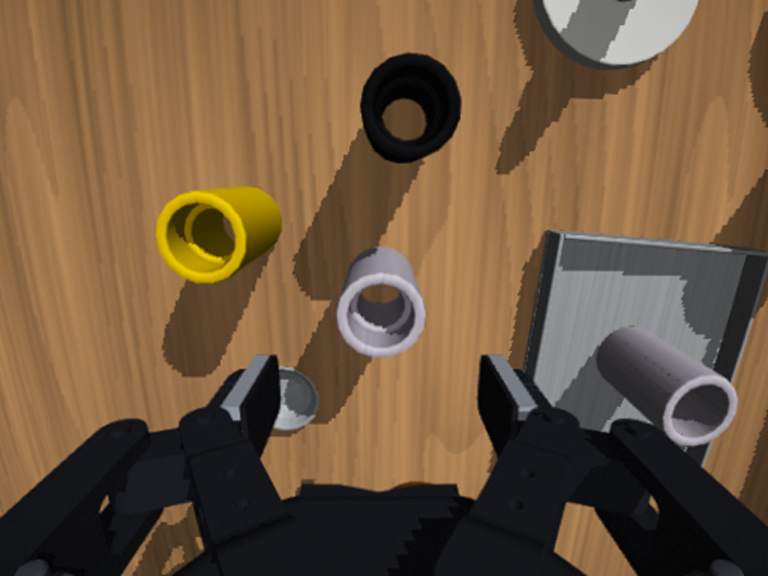

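Run:
```python
from h import *
print(go([420.4,-215.4,120],150,n=1))
print(go([420.4,-215.4,64],100),ctrl.read_clock())
ctrl.set_gripper(30,40); print(ctrl.read_opening(),ctrl.read_tool_pos())
print(go([420.4,-215.4,176],120,n=0),ctrl.read_wrist_force(),ctrl.read_opening())
print(go([559.7,-32,175],220,tol=.3),ctrl.read_clock())
ctrl.hold(0.1);print(ctrl.read_tool_pos())
im=wrist(); save(im,"w7.png",scale=1.5); pickle.dump(im,open("w7.pkl","wb"))
from meas import meas
meas(im,175)
```

```text
[ 420.25 -215.65  120.15]
[ 420.42 -215.2    63.92] 22.1667
44.49055152950064 [ 420.30537418 -215.19157932   63.79258228]
[ 420.11 -215.25  175.46] [-0.2018064   0.07107732 -2.37044276] 44.326523786161545
[559.78 -31.71 174.88] 25.3
[559.82036828 -31.58360844 174.87612925]
tube [(113, 141, np.float64(-9.0), (array([559.7, -32.4]), 0.18)), (119, 152, np.float64(-8.8), (array([559.7, -32.4]), 0.19)), (125, 170, np.float64(-9.1), (array([559.7, -32.4]), 0.18)), (131, 239, np.float64(-9.1), (array([559.7, -31.8]), 4.64))]
pin30 120 (array([559.6, -31.6]), 0.17) -16.3
pin30 162 (array([559.6, -31.7]), 0.67) -16.4
base 256 (array([559.6, -31.6]), 1.96) (array([559.6, -31.2]), 1.78)
```

View pics/w7.png

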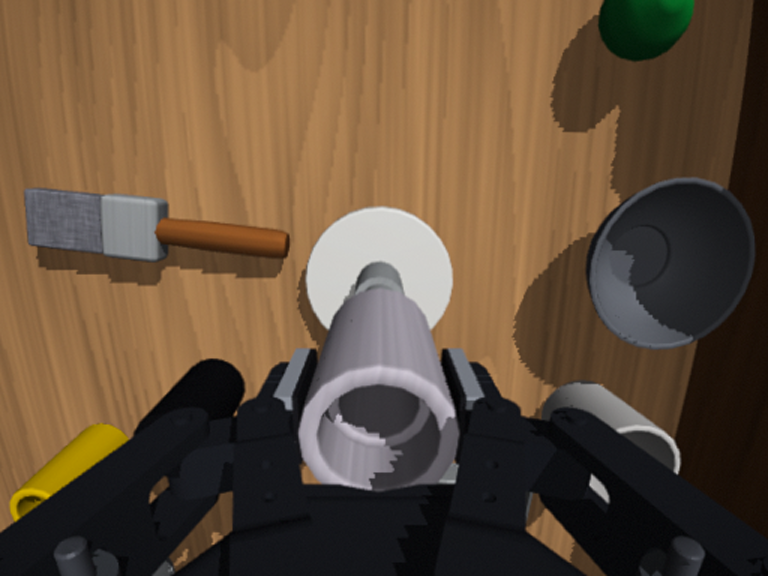

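Run:
```python
from h import *
print(go([559.7,-30.8,142],100,tol=0.25))
for l in down(559.7,-30.8,142,108,step=5,fmax=6): print(l)
for l in down(559.7,-30.8,108,78,step=2,fmax=6,v=40): print(l)
print(ctrl.read_clock())
ctrl.set_gripper(58,40); print(ctrl.read_tool_pos(),ctrl.read_wrist_force(),ctrl.read_clock())
ctrl.hold(0.2)
im=ctrl.get_image("side"); save(im,"s7.png",(100,240,190,330),5)
im=wrist(); save(im,"w8.png",scale=1.5)
W=cloud(im); P=near(W,559.5,-32,26,80,140); print(np.percentile(P[:,2],[5,50,80,90,95]))
```

```text
[559.68 -30.96 141.96]
(137, [559.8, -30.8, 137.1], [0.5, 0.6, -0.6])
(132, [559.6, -30.8, 131.8], [-0.6, 0.6, -0.6])
(127, [559.6, -30.8, 126.7], [-0.3, 1.1, -0.1])
(122, [559.6, -30.8, 121.7], [-0.5, 0.3, -1.1])
(117, [559.7, -30.8, 116.7], [-0.6, 1.2, -0.7])
(112, [559.7, -30.8, 111.7], [-0.9, 0.8, 0.0])
(108, [559.7, -30.8, 107.8], [-0.0, 0.8, -0.8])
(106, [559.7, -30.8, 105.9], [-1.0, 0.4, 0.2])
(104, [559.7, -30.8, 104.0], [-1.8, -0.6, -0.4])
(102, [560.2, -30.9, 103.2], [-6.5, -0.1, 24.4])
28.425
[559.71108079 -30.78766639 101.96087384] [ 0.12024662 -0.43875507  0.36839913] 28.7083
[ 85.04823361 108.50248386 118.39328686 118.97555313 119.29669663]
```

View pics/s7.png

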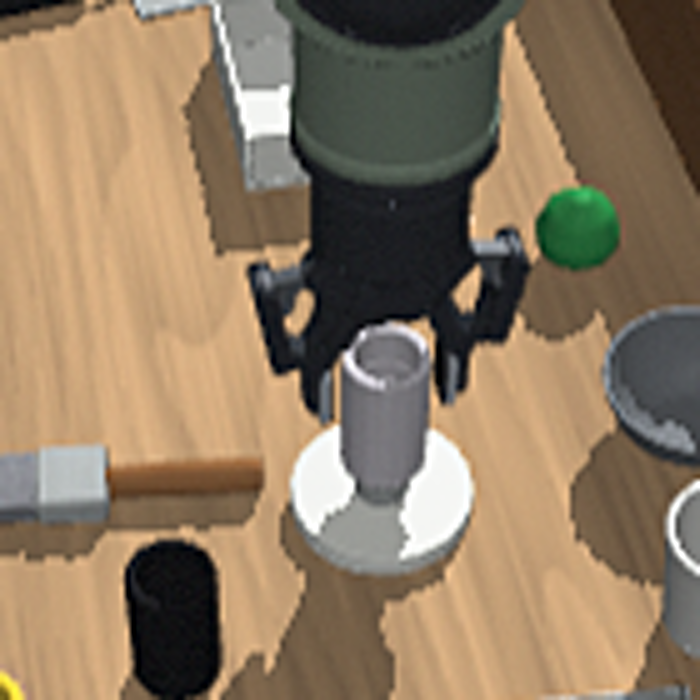

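View pics/w8.png

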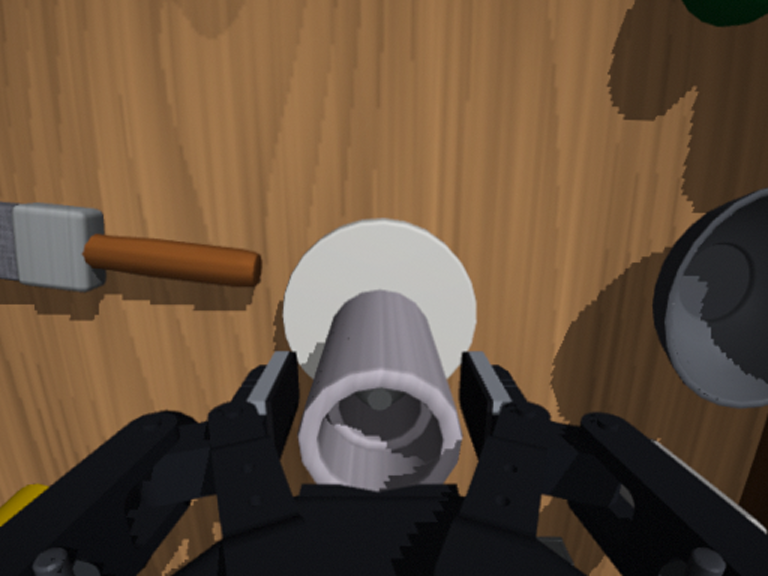

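Run:
```python
from h import *
ctrl.set_gripper(30,40); print(ctrl.read_opening())
z0=ctrl.read_tool_pos()[2]-40; print("grasp h",z0)
print(go([559.8,-31,180],150,n=0))
print(go([600,298,160],220,n=1),ctrl.read_wrist_force(),ctrl.read_opening())
print(go([600,298,z0+4+5],120,n=1))
for l in down(600,298,z0+9,z0+2,step=1.5,fmax=4,v=30): print(l)
ctrl.set_gripper(68); print(ctrl.read_opening(),ctrl.read_clock())
print(go([600,298,160],150,n=0))
ctrl.move_ptp([455,190,260],q(0)); ctrl.hold(0.3)
for n in("side","top"):
    im=ctrl.get_image(n); save(im,n+"9.png",scale=1.5); W=cloud(im)
    for x,y in((600,298),(600,-272)):
        P=near(W,x,y,45,72,95); print(n,len(P),np.median(P[:,2]) if len(P) else 0,fitc(P,20) if len(P)>3 else "")
print(ctrl.read_clock())
```

```text
44.20948956923476
grasp h 62.12081516412698
[559.47 -30.79 179.31]
[599.82 299.05 159.94] [-0.52507684  0.12516226 -2.02600155] 44.22272196689716
[599.71 298.06  70.94]
(np.float64(69.6), [600.0, 298.0, 69.6], [-0.1, -0.2, -1.2])
(np.float64(68.1), [599.9, 297.9, 67.9], [0.5, -1.5, -1.0])
(np.float64(66.6), [600.0, 298.0, 66.5], [0.4, 0.3, -0.2])
(np.float64(65.1), [600.3, 298.0, 66.1], [-4.1, -1.8, 13.2])
67.98357434183875 34.3417
[599.58 297.95 159.21]
side 126 82.40958254236605 (array([600.2, 295.1]), 2.07)
side 216 83.1578104604004 (array([ 599.4, -273.5]), 1.87)
top 133 83.43542557088962 (array([598.5, 294.5]), 1.89)
top 126 81.57089529142728 (array([ 598.4, -272.2]), 2.05)
36.3667
```

View pics/side9.png

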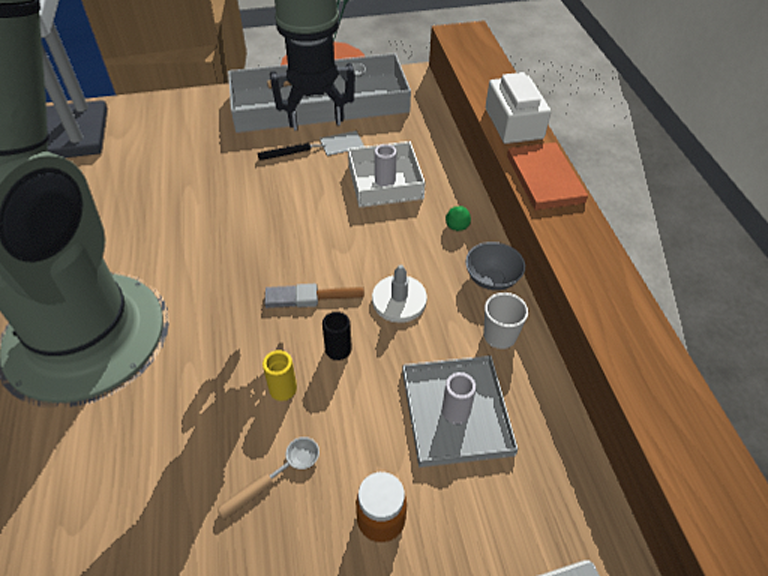

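View pics/top9.png

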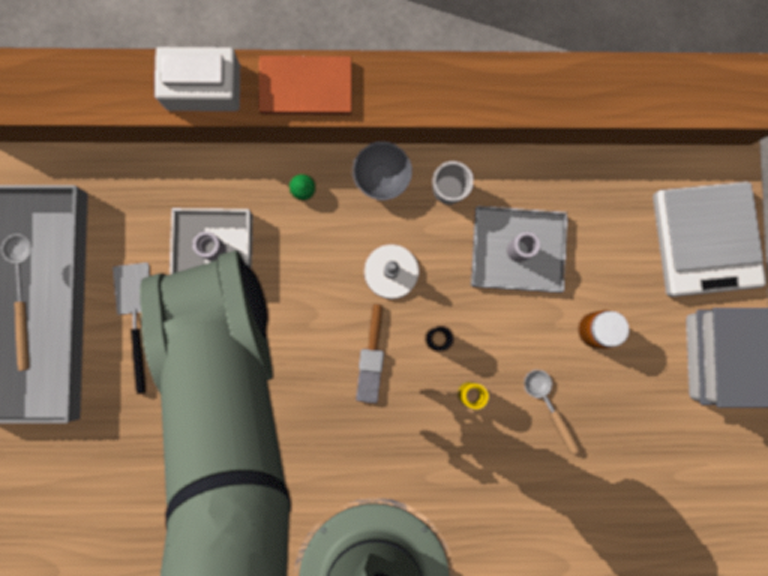

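Both pictures show one tube upright in the tray (top view 526,244) and one upright in the tub (206,244). The other items are where they were at the start, and the gripper is clear of everything.

```bash
python3 -c "
from h import *
ctrl.hand_in()"
```

```text
the job is handed in; nothing more can be done
```

Both tubes are gauged and sorted, and the job is handed in at about 36 s of the 67 s allowed.

- **First tube** (the one that stood on the robot's left): it slid past the step and went fully home on the base, with its top at about 94.5 mm. I stood it in the steel tray and checked that before touching the second tube.
- **Second tube** (the one between the black tube and the spoon): it stopped on the step, with its top at about 119.5 mm, so its underside was near 40 mm. I stood it in the white tub.

**Last checks:** the side and top pictures show both tubes upright near the middle of the tray and the tub. Their rims measure about 82–83 mm high, where 83 and 84 are expected. Everything else on the counter looks unmoved.

**Disagreements:** the fixed cameras and the wrist camera differed by 1 to 3 mm in y. I got round this by aligning each tube to the pin within one wrist picture. The first tube slipped about 4 mm up in the grip as it met the base, so I released it and gripped it again. The highest upward force I read while setting a tube down was about 25 N; it was read only between moves.

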